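Seat the carrier plate on the spinner's studs

ROBOT

A 6-joint arm with a two-finger parallel gripper is mounted at the origin on the work surface. World frame = base frame: x ahead of the robot, y to its left, z up, the work surface at z = 0. Lengths are in m, angles in rad, forces in N, time in s.
With the tool pointing down it reaches from about 0.325 to 0.775 m from the base axis. Payload 5.5 kg.
Tool frame: the origin (TCP) lies on the mounting face of the last link; the fingertips stand 182 mm ahead of it and the grasp point (between the pads) lies 163 mm ahead of it; z points along the fingers, y is the line along which they close (so a half turn about z gives the same grasp; the last joint's range is limited). The gripper opens to 88 mm and grips with 3 to 60 N. Pads are 20 mm wide; open, the fingers measure 115 mm over their backs; the gripper's body (75 mm by 178 mm) begins 61 mm behind the grasp point.
Start: joints at [-1.334, 0.091, 1.231, -0, 1.82, -0.057], TCP at [0.174, -0.574, 0.405] pointing down, gripper open.
Joint ranges: [-2.87, 2.87], [-0.86, 2.18], [0.17, 2.46], [-1.51, 4.65], [0.06, 2.69], [-2.65, 2.65]. Speed limits (rad/s): [2.57, 2.57, 3.01, 3.14, 3.14, 3.14].

INTERFACE

Orientations are given as a unit quaternion [w, x, y, z].
In Python, from workcell import r, optics gives the robot as it stands. The module is installed in compiled form; this text tells all that it offers.
- The arm moves only by the tool servo_tool, never from a script. Its arguments are lists of equal length, an entry for each row: "delta_rot": the turn, a rotation vector about the tool's x, y, z in units of 6 degrees (1.0 is 6 degrees), a list of three; "linear": the shift along the tool's x, y, z in units of 30 mm (1.0 is 30 mm), a list of three; "hand": the opening, from 0 (shut) to 1 (fully open). In form: {"delta_rot": [[ax, ay, az], ...], "linear": [[tx, ty, tz], ...], "hand": [hand, ...]}. A call has 1 to 12 rows; each row shifts and turns the commanded pose from where the row before left it, along the tool's axes as they then stand; what a row does not reach is not made up. A row lasts 1/12 s, in which the tool goes at most 41.7 mm and 7.16 degrees, less where a joint would pass 70% of its speed; a pose out of reach is approached as far as the arm can. A call is refused whole if a number of a shift passes 1 or a number of a turn 1, either way. A call with a gripper value outside its range is refused whole. The fingers move at their own pace and stop on an object; the grip force is fixed at half the most. Time passes only in rows, so rows that do not move let the fingers close. It gives the time, the measured TCP pose, the force, the opening and the grip force at its end, in the units of the state.
- r.read_state(): the state, without advancing time (a new reading comes with each control period).
- optics.grab_frame(name): name is "scene" or "top" or "wrist"; returns the picture (400x640x3 uint8, red, green, blue); there is no depth.
- optics.calibration(name): a dict with "K" (3x3 intrinsics, pixels), "view" (4x4, takes a point from world to camera coordinates). Camera axes: x right, y down, z forward; pixel columns grow to the right and rows downward; lengths in m; the calibration is good to about 2 mm. A picture is of the moment at which its call begins: read the wrist's pose just before it. calibration takes no time and is no camera call; for the wrist camera it gives the pose at the moment of the call.
- r.finish_job(): hands the job in; it is judged then, once.
Trained networks look in the newest picture that a camera, given by its name, has taken for a name from the list of things; names that differ only in an ending like _2 or _b are one class to them, and where a whole thing is asked for, a point or a joint stands for the part that bears it (a point fixed in the world has none). Each returns a list of dicts, best first, with "p" (0 to 1); they miss things now and then, are a little off and sometimes report something else, mostly with a low value. They report only what shows in the picture. A call takes as long as a camera call. They do not tell look-alikes from the thing itself.
- optics.search_frame(label, camera): "rect" ([left, top, width, height] in pixels, round what is visible of it).
- optics.silhouettes(label, camera): "mask" (400x640 bool, what is visible of it) and "rect" ([left, top, width, height] in pixels, round what is visible of it).
The state is a dict: "t": time; "qpos": joint angles; "joint_velocities": joint speeds; "joint_torque": joint torques, N m; "position": TCP position; "orientation": TCP orientation; "ft_force": force on the tool from outside, world axes, zero at the start; "torque": the same for the moment, N m; "finger_gap": finger opening in m; "finger_force": force on a finger pad.
Only numpy, scipy, OpenCV 4.12 (cv2) and the standard library are available. Lean on these libraries where they do the work, as an engineer would, in place of code of your own. Each camera call takes 0.05 s, during which the arm holds its last target. There are 200 camera calls.

TASK

Pick up the three-holed carrier plate by its fin and fit it onto the three studs of the low orange spinning unit's turntable: lay it lightly on the studs, turn it until the holes find them, and slide it down until it lies flush on the turntable. Press gently throughout, leave the other things on the bench where they are, and let go.

Things in the scene. Friction and masses are not known exactly. Their poses are not given: they have to be found in the camera images.
- carrier_grip (a point): The carrier: loose dark steel plate 110 x 110 x 10 mm, 0.25 to 0.4 kg, with a solid pale metal upright fin on its middle, 50 mm long (own x), 14 thick (y), 40 tall above the plate. This point is on the plate's centre line inside the fin, 35 mm above the plate's underside, 15 mm below the fin's top; z up. It starts flat on the bench.
- carrier_foot (a point): Middle of the underside of the carrier plate, 35 mm below carrier_grip, same axes. Three equal round through holes, 12 mm in diameter, lie 36 mm from the middle, at 0, 120 and 240 degrees from the plate's x axis, so it fits in any of three ways.
- spinner: Low orange spinning unit, fixed: box 250 (x) x 220 (y) x 100 mm high, grey top; origin in the middle of its underside, straight below seat. On top a round black turntable 124 mm across with three equal steel studs, 8 mm in diameter, 14 high (tips tapered over 2 mm), 36 mm from the axis, 120 degrees apart. The studs start at any angle, WHICH NO POSE TELLS: see or feel it.
- seat (a point): Centre of the turntable's flat upper face at rest, 116 mm above the bench; axes are the box's. Carrier is home when carrier_foot lies here. The turntable turns stiffly (over 0.4 N m). It is sprung: stays up below about 7 N of load (carrier's weight does not sink it), then sinks 1 mm per N to a firm stop at 6 mm (13 N) and rises when let up. Over 25 N of carrier on unit is too much.
- tray_a: bystander: small open cream tray 90 x 60 x 22 mm, near the carrier; origin under its middle.
- cup: bystander: black bowl 68 mm across, 32 mm high, near the carrier; origin under its middle.
- tray_b: bystander: small cream tray 90 x 60 x 22 mm with a divider, at the far side; origin under its middle.
- jar: bystander: glass jar 64 mm across, 85 mm high, to the left; origin under its middle.
- notebook: bystander: notebook 150 x 210 x 14 mm, to the right; origin under its middle.
- brush: bystander: brush 220 mm long, at the far right.
- pen: bystander: pen 130 mm long, to the right.
- spatula: bystander: spatula 200 mm long, at the far left.
Mind the look-alikes: they are no part of the job. What is meant by the part that bears carrier_grip is not blue or turquoise, and is the larger of those in its own colour.

How it is judged:
By the outcome, as a careful person would: the job done as asked, in the order asked, and still so for the second after the job is handed in, with the robot touching nothing.
It also fails if it takes over 67 s, if anything falls off the work surface, if the arm or the gripper's body presses on something with over 40 N, if the wrist force passes 120 N, or if a joint passes its speed limit or range.

## Working session

There is one attempt and no reset: what is moved stays moved. The work goes in short steps, Python scripts to look and compute and a tool call to move; the robot and the scene stay as the last step left them, time stands still between calls to the robot, and variables do not carry over. Pictures are saved under pics/ and viewed, at most 10 in all, crops included, and the job is handed in when it is done.

Besides the shell and the picture viewer there is one more tool, called after "Emit:" by a JSON object that holds its "op" and its "data". servo_tool: Moves the arm, as the interface text tells. Its arguments: {"type":"object","properties":{"delta_rot":{"type":"array"},"linear":{"type":"array"},"hand":{"type":"array"}},"required":["delta_rot","linear","hand"]}

```bash
mkdir -p pics
cat > h.py <<'E'
import numpy as np, cv2
from workcell import r, optics
def cal(n):
    c=optics.calibration(n); return np.array(c["K"],float),np.array(c["view"],float)
def ray(n,px,z,c=None):
    K,V=c or cal(n); R,t=V[:3,:3],V[:3,3]
    o=-R.T@t; d=R.T@np.linalg.inv(K)@np.array([px[0],px[1],1.])
    return o+d*(z-o[2])/d[2]
def proj(n,p,c=None):
    K,V=c or cal(n); q=K@(V[:3,:3]@np.asarray(p,float)+V[:3,3]); return q[:2]/q[2]
def save(n,f): cv2.imwrite(f,n[:,:,::-1])
E
python3 - <<'E'
from h import *
a=optics.grab_frame("scene"); b=optics.grab_frame("top")
save(a,"pics/scene.png");save(b,"pics/top.png")
for l in ["carrier_grip","spinner","tray_a","cup","jar"]:
    for c in ["top","scene"]:
        print(l,c,[(np.round(d["p"],2),np.round(d["rect"])) for d in optics.search_frame(l,c)][:5])
K,V=cal("top");print(K,V)
print(r.read_state())
E
```

```text
carrier_grip top [(np.float64(0.79), array([248., 255.,  32.,  34.])), (np.float64(0.78), array([226., 204.,  35.,  33.])), (np.float64(0.61), array([236., 172.,  26.,  22.])), (np.float64(0.61), array([196., 252.,  40.,  40.]))]
carrier_grip scene [(np.float64(0.96), array([311., 139.,  30.,  21.])), (np.float64(0.93), array([332., 163.,  39.,  28.])), (np.float64(0.61), array([306., 261.,  54.,  53.])), (np.float64(0.59), array([362., 181.,  34.,  24.])), (np.float64(0.58), array([291., 162.,  21.,  14.]))]
spinner top [(np.float64(0.8), array([332., 177.,  70.,  74.]))]
spinner scene [(np.float64(0.87), array([238., 197.,  99.,  87.]))]
tray_a top [(np.float64(0.83), array([291., 138.,  25.,  17.])), (np.float64(0.57), array([200., 200.,  18.,  28.]))]
tray_a scene [(np.float64(0.87), array([373., 222.,  30.,  31.])), (np.float64(0.52), array([360., 160.,  25.,  15.]))]
cup top [(np.float64(0.57), array([270., 221.,  15.,  17.])), (np.float64(0.51), array([198., 199.,  18.,  28.]))]
cup scene [(np.float64(0.7), array([316., 182.,  18.,  12.]))]
jar top [(np.float64(0.74), array([1
[... 453 characters left out ...]
369846e+00,  9.10229292e-02,  1.23068393e+00, -1.75431416e-05,
        1.81980161e+00, -5.67138793e-02]), 'joint_velocities': array([ 5.48441130e-05, -1.12173985e-05, -1.58161633e-03,  3.21621828e-04,
       -7.23499087e-04, -6.39602835e-04]), 'joint_torque': array([-2.60880406e-04, -4.45876729e+01, -4.06281495e+01,  6.98547252e-02,
        1.93321367e-02, -6.91816354e-06]), 'position': array([ 0.17374864, -0.57428947,  0.40468646]), 'orientation': array([ 4.26850126e-05,  9.89229040e-01,  1.46375899e-01, -4.67532140e-06]), 'ft_force': array([-0.92037839, -0.48266676, -0.01183202]), 'torque': array([0.04136069, 0.028668  , 0.03049137]), 'finger_force': 0.0, 'finger_gap': 0.08768539046369817}
```

View pics/top.png

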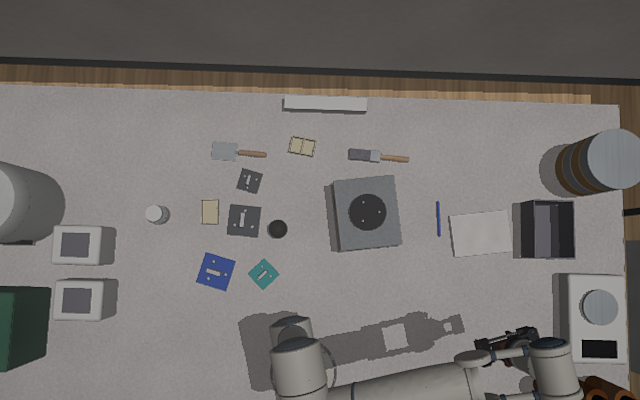

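View pics/scene.png

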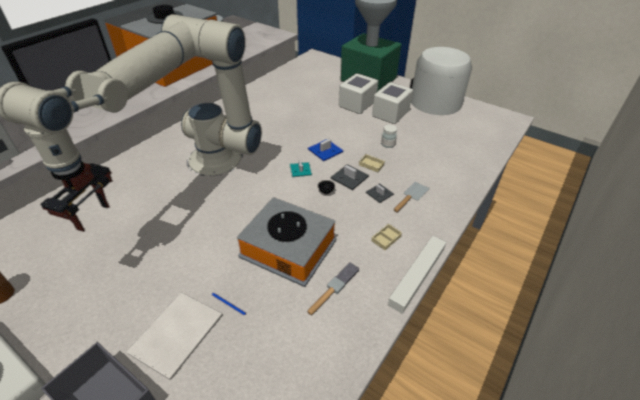

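The top view shows four carrier-like plates: blue (215,271), turquoise (263,274), small dark (249,180) and large dark (244,220). By the description I want the large dark one at (244,220). The turntable is at (367,212). Next is one close crop of the choice and of the studs.

Run:
```python
from h import *
b=optics.grab_frame("top")
c1=cv2.resize(b[195:245,190:290],None,fx=7.5,fy=6,interpolation=3)[:300,:750]
c1=cv2.resize(b[198:243,205:295],None,fx=6,fy=6,interpolation=3)
c2=cv2.resize(b[190:235,325:415],None,fx=6,fy=6,interpolation=3)
save(np.vstack([c1,c2]),"pics/crop.png")
for l in ["carrier_grip","spinner"]:
    for d in optics.silhouettes(l,"top"):
        m=d["mask"].astype(np.uint8); (cx,cy),wh,a=cv2.minAreaRect(cv2.findNonZero(m))
        z=.01 if l[0]=="c" else .1
        box=cv2.boxPoints(((cx,cy),wh,a)); W=np.array([ray("top",p,z)[:2] for p in box])
        print(l,round(d["p"],2),np.round([cx,cy]),np.round(W.mean(0),3),"edges",np.round(np.linalg.norm(W-np.roll(W,-1,0),axis=1),3),"ang",np.round(np.degrees(np.arctan2(*(W[1]-W[0])[::-1])),1))
for z,px in [(.116,(367,212)),(.02,(277,229)),(.02,(210,211))]: print(ray("top",px,z))
```

```text
carrier_grip 0.75 [264. 274.] [0.335 0.15 ] edges [0.079 0.075 0.079 0.075] ang -43.1
carrier_grip 0.74 [216. 272.] [0.337 0.319] edges [0.111 0.114 0.111 0.113] ang -14.4
carrier_grip 0.71 [249. 181.] [0.664 0.215] edges [0.082 0.08  0.081 0.079] ang -14.2
carrier_grip 0.71 [238. 151.] [0.772 0.259] edges [0.066 0.199 0.066 0.198] ang 3.1
carrier_grip 0.69 [244. 221.] [0.52  0.229] edges [0.11  0.112 0.11  0.111] ang -3.5
spinner 0.94 [366. 213.] [ 0.554 -0.197] edges [0.223 0.25  0.219 0.249] ang -81.0
[ 0.55496646 -0.19939702  0.116     ]
[0.49273837 0.10803358 0.02      ]
[0.54947788 0.34811061 0.02      ]
```

View pics/crop.png

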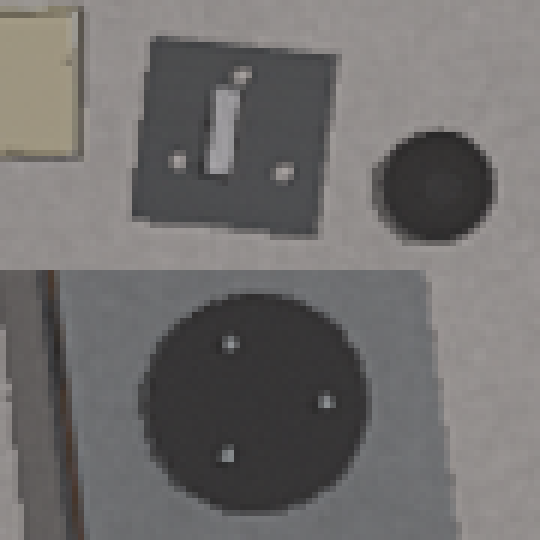

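The crop confirms the choice: the large dark plate has a pale fin along about world x, with its 0° hole at crop (240,75). The turntable's studs are at crop (230,343), (327,401) and (227,455). I'm moving above the carrier now.

Emit:
{"op": "servo_tool", "data": {"delta_rot": [[0,0,0],[0,0,0],[0,0,0],[0,0,0],[0,0,0],[0,0,0],[0,0,0],[0,0,0],[0,0,0],[0,0,0],[0,0,0],[0,0,0]], "linear": [[0.4,-0.47,0],[0.78,-0.93,0],[0.78,-0.93,0],[0.78,-0.93,0],[0.78,-0.93,0],[0.78,-0.93,0],[0.78,-0.93,0],[0.78,-0.93,0],[0.78,-0.93,0],[0.78,-0.93,0],[0.78,-0.93,0],[0.78,-0.93,0]], "hand": [1,1,1,1,1,1,1,1,1,1,1,1]}}

```text
t: 1.75
position: [0.3387, -0.1873, 0.4049]
orientation: [0.0, 0.989, 0.146, 0.0]
ft_force: [0.8, 0.6, -0.3]
finger_gap: 0.0875
finger_force: 0.0
```

Emit:
{"op": "servo_tool", "data": {"delta_rot": [[0,0,0],[0,0,0],[0,0,0],[0,0,0],[0,0,0],[0,0,0],[0,0,0],[0,0,0],[0,0,0],[0,0,0],[0,0,0],[0,0,0]], "linear": [[0.78,-0.93,0],[0.78,-0.93,0],[0.78,-0.93,0],[0.78,-0.93,0],[0.78,-0.93,0],[0.78,-0.93,0],[0.78,-0.93,0],[0.78,-0.93,0],[0.78,-0.93,0],[0.78,-0.93,0],[0.78,-0.93,0],[0.4,-0.47,0]], "hand": [1,1,1,1,1,1,1,1,1,1,1,1]}}

```text
t: 2.75
position: [0.5041, 0.1995, 0.404]
orientation: [-0.0, 0.989, 0.148, -0.0]
ft_force: [-0.2, -0.6, -0.2]
finger_gap: 0.0879
finger_force: 0.0
```

Emit:
{"op": "servo_tool", "data": {"delta_rot": [[0,0,0.7],[0,0,0.7],[0,0,0.7],[0,0,0.7],[0,0,0.7],[0,0,0],[0,0,0]], "linear": [[0.4,-0.47,0],[0,0,0],[0,0,0],[0,0,0],[0,0,0],[0,0,0],[0,0,0]], "hand": [1,1,1,1,1,1,1]}}

```text
t: 3.33
position: [0.5109, 0.2132, 0.4047]
orientation: [-0.0, 0.999, -0.035, 0.0]
ft_force: [-0.7, -0.2, -0.0]
finger_gap: 0.0877
finger_force: 0.0
```

Run:
```python
from h import *
c=cal("wrist"); a=optics.grab_frame("wrist"); save(a,"pics/w1.png")
s=r.read_state();print(s["position"],s["orientation"])
for d in optics.silhouettes("carrier_grip","wrist"):
    m=d["mask"].astype(np.uint8); (cx,cy),wh,an=cv2.minAreaRect(cv2.findNonZero(m))
    box=cv2.boxPoints(((cx,cy),wh,an)); W=np.array([ray("wrist",p,.010,c)[:2] for p in box])
    print(round(d["p"],2),np.round([cx,cy]),np.round(W.mean(0),4),"edges",np.round(np.linalg.norm(W-np.roll(W,-1,0),axis=1),3),"ang",np.round(np.degrees(np.arctan2(*(W[1]-W[0])[::-1])),1))
```

```text
[0.51095257 0.21316271 0.40468418] [-3.01036064e-05  9.99379550e-01 -3.52209301e-02  2.72900964e-05]
0.88 [244. 314.] [0.3393 0.3172] edges [0.119 0.103 0.121 0.111] ang -18.5
0.81 [385. 305.] [0.3412 0.1507] edges [0.078 0.08  0.081 0.083] ang -43.5
0.56 [304.  22.] [0.6516 0.2203] edges [0.052 0.076 0.052 0.079] ang -17.3
```

View pics/w1.png

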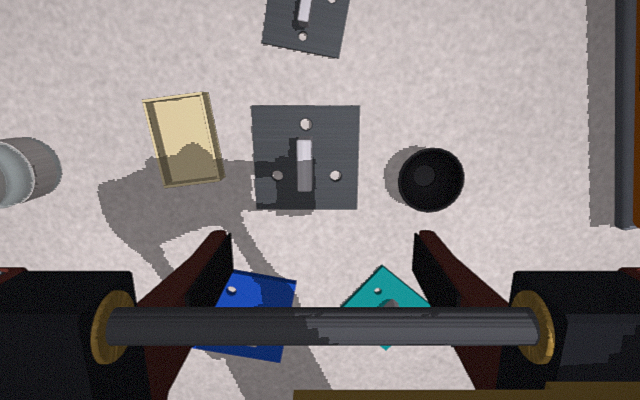

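The wrist view shows the dark plate aligned with the image, with corners (251,106) to (359,209). Its holes are at (306,124), (277,175) and (335,175), and the fin is at about (304,165). The cup at (430,180) and the tray at (185,138) stay clear.

Run:
```python
from h import *
c=cal("wrist")
P=np.array([ray("wrist",p,.010,c)[:2] for p in [(306,124),(277,175),(335,175)]]);ctr=P.mean(0)
Q=np.array([ray("wrist",p,.010,c)[:2] for p in [(251,106),(360,106),(359,209),(251,209)]])
f=lambda v:np.degrees(np.arctan2(v[...,1],v[...,0]))
print(ctr,f(P-ctr),np.linalg.norm(P-ctr,axis=1),Q.mean(0),f(Q[0]-Q[3]),f(Q[1]-Q[2]))
print([ray("wrist",p,.05,c)[:2] for p in [(297,139),(311,139),(312,162),(297,162)]])
# studs from top image
b=optics.grab_frame("top");g=b[190:235,325:415].max(2).astype(float)
u,v=np.meshgrid(np.arange(90)+325,np.arange(45)+190)
S=[]
for x,y in [(230,343),(327,401),(227,455)]:
    px=(325+x/6-.4,190+(y-270)/6-.4)
    w=np.clip(g-80,0,None)*(np.hypot(u-px[0],v-px[1])<2.5)
    p=np.array([(w*u).sum(),(w*v).sum()])/w.sum(); S.append(ray("top",p,.128)[:2])
S=np.array(S);k=S.mean(0);print(S,k,np.linalg.norm(S-k,axis=1),f(S-k))
```

```text
[0.52200464 0.22895544] [  -4.63486102  115.82148558 -124.07378895] [0.03539866 0.03563476 0.03527204] [0.52096145 0.22983372] -6.954033284462081 -2.9316070816175346
[array([0.54699489, 0.23352112]), array([0.54610579, 0.22065739]), array([0.52469638, 0.22137478]), array([0.52566583, 0.23539321])]
[[ 0.58771192 -0.1839103 ]
 [ 0.55648865 -0.23763725]
 [ 0.52517379 -0.18386801]] [ 0.55645812 -0.20180519] [0.03601426 0.03583208 0.03606178] [ 29.79401407 -89.95118176 150.17177073]
```

Emit:
{"op": "servo_tool", "data": {"delta_rot": [[0,0,0],[0,0,0],[0,0,0],[0,0,0],[0,0,0],[0,0,0],[0,0,0],[0,0,0],[0,0,0],[0,0,0],[0,0,0],[0,0,0]], "linear": [[0.33,-0.55,0],[0,0,0.7],[0,0,0.9],[0,0,0.9],[0,0,0.9],[0,0,0.9],[0,0,0.7],[0,0,0.6],[0,0,0.5],[0,0,0.4],[0,0,0.35],[0,0,0]], "hand": [1,1,1,1,1,1,1,1,1,1,1,1]}}

```text
t: 4.48
position: [0.5214, 0.2287, 0.1966]
orientation: [0.001, 0.999, -0.036, -0.002]
ft_force: [-0.4, -0.6, 0.3]
finger_gap: 0.0878
finger_force: 0.0
```

Emit:
{"op": "servo_tool", "data": {"delta_rot": [[0,0,0],[0,0,0],[0,0,0],[0,0,0],[0,0,0],[0,0,0],[0,0,0],[0,0,0],[0,0,0],[0,0,0],[0,0,0],[0,0,0]], "linear": [[0,0,0],[0,0,0],[0,0,0],[0,0,0],[0,0,0],[0,0,0],[0,0,0],[0,0,0],[0,0,0],[0,0,0],[0,0,0],[0,0,0]], "hand": [0.6,0.3,0,0,0,0,0,0,0,0,0,0]}}

```text
t: 5.48
position: [0.522, 0.229, 0.1991]
orientation: [-0.0, 0.999, -0.036, -0.0]
ft_force: [0.2, 0.1, -0.4]
finger_gap: 0.0141
finger_force: 30.0
```

Emit:
{"op": "servo_tool", "data": {"delta_rot": [[0,0,0],[0,0,0],[0,0,0],[0,0,0],[0,0,0],[0,0,0],[0,0,0],[0,0,0],[0,0,0],[0,0,0],[0,0,0],[0,0,0]], "linear": [[0,0,-0.2],[0,0,-0.4],[0,0,-0.6],[0,0,-0.7],[0,0,-0.7],[0,0,-0.7],[0,0,-0.7],[0,0,-0.7],[0,0,-0.7],[0,0,-0.6],[0,0,-0.3],[0,0,0]], "hand": [0,0,0,0,0,0,0,0,0,0,0,0]}}

```text
t: 6.48
position: [0.522, 0.2289, 0.3917]
orientation: [-0.001, 0.999, -0.036, 0.002]
ft_force: [0.1, -0.2, -1.9]
finger_gap: 0.0138
finger_force: 30.0
```

Emit:
{"op": "servo_tool", "data": {"delta_rot": [[0,0,0],[0,0,0],[0,0,0],[0,0,0],[0,0,0],[0,0,0],[0,0,0],[0,0,0],[0,0,0],[0,0,0],[0,0,0],[0,0,0]], "linear": [[0.05,0.3,0],[0.1,0.6,0],[0.12,0.8,0],[0.12,0.8,0],[0.12,0.8,0],[0.12,0.8,0],[0.12,0.8,0],[0.12,0.8,0],[0.12,0.8,0],[0.12,0.8,0],[0.12,0.8,0],[0.12,0.8,0]], "hand": [0,0,0,0,0,0,0,0,0,0,0,0]}}

```text
t: 7.48
position: [0.5426, -0.0421, 0.3859]
orientation: [-0.0, 0.999, -0.037, -0.002]
ft_force: [-0.5, -0.9, -2.0]
finger_gap: 0.0141
finger_force: 30.0
```

Emit:
{"op": "servo_tool", "data": {"delta_rot": [[0,0,0],[0,0,0],[0,0,0],[0,0,0],[0,0,0],[0,0,0],[0,0,0],[0,0,-0.7],[0,0,-0.9],[0,0,-0.9],[0,0,-0.9],[0,0,-0.9]], "linear": [[0.12,0.8,0],[0.12,0.8,0],[0.12,0.8,0],[0.12,0.8,0],[0.12,0.8,0],[0.12,0.8,0],[0.1,0.54,0],[0,0,0],[0,0,0],[0,0,0],[0,0,0],[0,0,0]], "hand": [0,0,0,0,0,0,0,0,0,0,0,0]}}

```text
t: 8.48
position: [0.5557, -0.2022, 0.3865]
orientation: [-0.001, 0.982, 0.19, -0.001]
ft_force: [-1.1, -0.4, -3.2]
finger_gap: 0.014
finger_force: 30.0
```

Emit:
{"op": "servo_tool", "data": {"delta_rot": [[0,0,0],[0,0,0],[0,0,0]], "linear": [[0,0,0],[0,0,0],[0,0,0]], "hand": [0,0,0]}}

```text
t: 8.73
position: [0.5558, -0.202, 0.3874]
orientation: [-0.0, 0.982, 0.186, -0.001]
ft_force: [0.4, 0.2, -2.0]
finger_gap: 0.0142
finger_force: 30.0
```

Run:
```python
from h import *
c=cal("wrist"); a=optics.grab_frame("wrist"); save(a,"pics/w2.png")
s=r.read_state();print(s["t"],s["position"],s["orientation"],s["ft_force"],s["torque"],s["qpos"])
```

```text
8.7833 [ 0.55586608 -0.20191476  0.38761696] [-2.27210091e-04  9.82433529e-01  1.86612384e-01 -3.58389488e-04] [-0.12530796 -0.24290781 -3.07116542] [-0.017437    0.04313362  0.01067766] [-4.05939317e-01  6.53097412e-02  1.28789119e+00 -2.48813731e-05
  1.78924006e+00  7.89425952e-01]
```

View pics/w2.png

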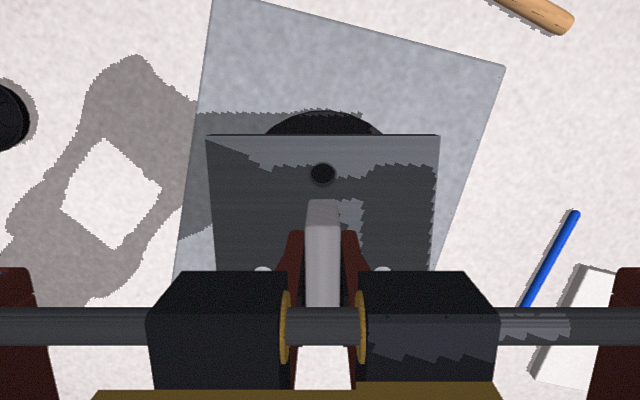

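The wrist view shows the plate held level. Its 0° hole is at (322,174), its front edge runs from (206,135) to (440,135), and the plate hides the studs. I'll back off 120 mm along tool −x to see the studs with the same camera.

Emit:
{"op": "servo_tool", "data": {"delta_rot": [[0,0,0],[0,0,0],[0,0,0],[0,0,0],[0,0,0],[0,0,0],[0,0,0],[0,0,0],[0,0,0],[0,0,0]], "linear": [[-0.4,0,0],[-0.7,0,0],[-0.8,0,0],[-0.8,0,0],[-0.7,0,0],[-0.4,0,0],[-0.2,0,0],[0,0,0],[0,0,0],[0,0,0]], "hand": [0,0,0,0,0,0,0,0,0,0]}}

```text
t: 9.62
position: [0.4449, -0.2459, 0.388]
orientation: [-0.0, 0.982, 0.188, 0.0]
ft_force: [0.6, 0.2, -2.4]
finger_gap: 0.0136
finger_force: 30.0
```

Run:
```python
from h import *
c=cal("wrist"); a=optics.grab_frame("wrist"); save(a,"pics/w3.png")
s=r.read_state();print(s["t"],s["position"],s["orientation"])
np.savez("w3.npz",K=c[0],V=c[1],p=s["position"],q=s["orientation"])
g=a.max(2); print(proj("wrist",[.5565,-.2018,.116],c))
S=[(.5877,-.1839),(.5565,-.2376),(.5252,-.1839)]
for x,y in S: print(proj("wrist",[x,y,.130],c))
```

```text
9.6667 [ 0.44503716 -0.2458017   0.38793138] [-1.99979556e-04  9.82158289e-01  1.88055984e-01  3.80730616e-05]
[323.06807625  18.59428294]
[314.3413487  -54.60498866]
[377.68031457  37.60717688]
[277.26347475  53.67568286]
```

View pics/w3.png

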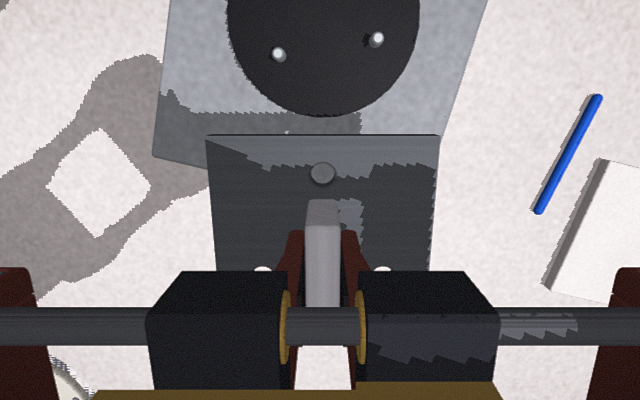

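The studs show at (278,54) and (377,38), within 1 px of the prediction, so the seat centre and stud angle are confirmed. Next is the hole position in the hand.

Run:
```python
from h import *
from scipy.spatial.transform import Rotation as R
d=np.load("w3.npz");c=(d["K"],d["V"]);q=d["q"];T=R.from_quat([q[1],q[2],q[3],q[0]]).as_matrix()
z=d["p"][2]-.1991+.010
for p in [(322.5,174),(263,269),(381.5,269),(206,135),(440,135)]:
    print(p,np.round((T.T@(ray("wrist",p,z,c)-d["p"]))*1e3,1))
for p in [(.036,0),(-.018,.03118),(-.018,-.03118)]: print(proj("wrist",d["p"]+T@[p[0],p[1],.1891],c))
```

```text
(322.5, 174) [3.620e+01 1.000e-01 1.891e+02]
(263, 269) [-13.6 -30.4 189.1]
(381.5, 269) [-13.5  30.4 189.1]
(206, 135) [ 54.5 -53.9 189.1]
(440, 135) [ 54.7  54.5 189.1]
[322.32928763 174.39902058]
[382.51595426 276.95925283]
[261.79589779 276.8174008 ]
```

Emit:
{"op": "servo_tool", "data": {"delta_rot": [[0,0,0],[0,0,0],[0,0,0],[0,0,0],[0,0,0],[0,0,0],[0,0,0],[0,0,0],[0,0,0],[0,0,0],[0,0,0],[0,0,0]], "linear": [[0.4,0,0],[0.7,0,0],[0.8,0,0],[0.8,0,0],[0.7,0,0],[0.4,0,0],[0.2,0.01,0],[0,0,0.4],[0,0,0.6],[0,0,0.4],[0,0,0.3],[0,0,0.1]], "hand": [0,0,0,0,0,0,0,0,0,0,0,0]}}

```text
t: 10.67
position: [0.5553, -0.2024, 0.3314]
orientation: [-0.001, 0.982, 0.187, -0.002]
ft_force: [0.3, -0.1, -2.6]
finger_gap: 0.0142
finger_force: 30.0
```

Emit:
{"op": "servo_tool", "data": {"delta_rot": [[0,0,0],[0,0,0],[0,0,0],[0,0,0]], "linear": [[0,0,0],[0,0,0],[0,0,0],[0,0,0]], "hand": [0,0,0,0]}}

```text
t: 11.0
position: [0.5561, -0.2023, 0.3354]
orientation: [0.001, 0.982, 0.188, 0.001]
ft_force: [0.2, -0.5, -2.0]
finger_gap: 0.0141
finger_force: 30.0
```

Emit:
{"op": "servo_tool", "data": {"delta_rot": [[0,0,0],[0,0,0],[0,0,0],[0,0,0]], "linear": [[0.01,0,0.05],[0,0,0.05],[0,0,0.03],[0,0,0]], "hand": [0,0,0,0]}}

```text
t: 11.33
position: [0.5563, -0.202, 0.3299]
orientation: [-0.0, 0.982, 0.188, -0.0]
ft_force: [0.1, -0.3, -3.5]
finger_gap: 0.014
finger_force: 30.0
```

Emit:
{"op": "servo_tool", "data": {"delta_rot": [[0,0,0],[0,0,0],[0,0,0]], "linear": [[0,0,0.03],[0,0,0],[0,0,0]], "hand": [0,0,0]}}

```text
t: 11.58
position: [0.5563, -0.202, 0.3293]
orientation: [-0.0, 0.982, 0.188, -0.0]
ft_force: [-0.1, -0.3, -2.8]
finger_gap: 0.0138
finger_force: 30.0
```

Emit:
{"op": "servo_tool", "data": {"delta_rot": [[0,0,0],[0,0,0],[0,0,0]], "linear": [[0,0,0.03],[0,0,0],[0,0,0]], "hand": [0,0,0]}}

```text
t: 11.83
position: [0.5563, -0.2021, 0.329]
orientation: [0.0, 0.982, 0.188, 0.0]
ft_force: [-0.2, 0.2, 0.1]
finger_gap: 0.0139
finger_force: 30.0
```

Run:
```python
from h import *
for i in range(4):
    s=r.read_state();print(s["t"],s["position"].round(4),s["ft_force"].round(2),s["torque"].round(3)); optics.grab_frame("wrist")
```

```text
11.8333 [ 0.5563 -0.2021  0.329 ] [-0.24  0.19  0.13] [ 0.06   0.057 -0.001]
11.8833 [ 0.5563 -0.2021  0.329 ] [-0.84  0.51  0.32] [ 0.011  0.108 -0.024]
11.9333 [ 0.5563 -0.202   0.329 ] [-0.92 -0.74 -0.08] [0.028 0.102 0.022]
11.9833 [ 0.5563 -0.2021  0.3289] [0.13 0.67 1.88] [ 0.027  0.11  -0.032]
```

Contact at TCP z 0.329, about 3 N. I'll turn lightly towards 30°.

Emit:
{"op": "servo_tool", "data": {"delta_rot": [[0,0,-0.2],[0,0,-0.2],[0,0,-0.2],[0,0,-0.2],[0,0,-0.2],[0,0,0]], "linear": [[0,0,0],[0,0,0],[0,0,0],[0,0,0],[0,0,0],[0,0,0]], "hand": [0,0,0,0,0,0]}}

```text
t: 12.53
position: [0.5563, -0.2019, 0.3276]
orientation: [-0.0, 0.971, 0.24, -0.0]
ft_force: [0.7, 0.3, -2.5]
finger_gap: 0.0137
finger_force: 30.0
```

Emit:
{"op": "servo_tool", "data": {"delta_rot": [[0,0,-0.2],[0,0,-0.2],[0,0,0],[0,0,0]], "linear": [[0,0,0],[0,0,0],[0,0,0],[0,0,0]], "hand": [0,0,0,0]}}

```text
t: 12.87
position: [0.5563, -0.202, 0.3282]
orientation: [-0.0, 0.966, 0.259, -0.0]
ft_force: [-0.3, -0.3, -2.9]
finger_gap: 0.014
finger_force: 30.0
```

Emit:
{"op": "servo_tool", "data": {"delta_rot": [[0,0,0],[0,0,0],[0,0,0]], "linear": [[0,0,0.04],[0,0,0.04],[0,0,0]], "hand": [0,0,0]}}

```text
t: 13.12
position: [0.5563, -0.202, 0.3256]
orientation: [-0.0, 0.966, 0.259, -0.0]
ft_force: [-0.7, 0.6, -3.5]
finger_gap: 0.0143
finger_force: 30.0
```

The holes have found the studs: the weight is hanging again and z is below stud-tip height. Sliding down.

Emit:
{"op": "servo_tool", "data": {"delta_rot": [[0,0,0],[0,0,0],[0,0,0],[0,0,0],[0,0,0]], "linear": [[0,0,0.05],[0,0,0.05],[0,0,0.05],[0,0,0],[0,0,0]], "hand": [0,0,0,0,0]}}

```text
t: 13.53
position: [0.5563, -0.202, 0.3213]
orientation: [-0.0, 0.966, 0.259, -0.0]
ft_force: [-1.4, 0.1, -3.2]
finger_gap: 0.014
finger_force: 30.0
```

Emit:
{"op": "servo_tool", "data": {"delta_rot": [[0,0,0],[0,0,0],[0,0,0],[0,0,0],[0,0,0]], "linear": [[0,0,0.05],[0,0,0.05],[0,0,0.03],[0,0,0],[0,0,0]], "hand": [0,0,0,0,0]}}

```text
t: 13.95
position: [0.5563, -0.202, 0.3175]
orientation: [-0.0, 0.966, 0.259, -0.0]
ft_force: [-0.4, -0.2, -2.7]
finger_gap: 0.0142
finger_force: 30.0
```

Emit:
{"op": "servo_tool", "data": {"delta_rot": [[0,0,0],[0,0,0],[0,0,0]], "linear": [[0,0,0.03],[0,0,0],[0,0,0]], "hand": [0,0,0]}}

```text
t: 14.2
position: [0.5563, -0.2021, 0.3167]
orientation: [-0.0, 0.966, 0.259, -0.0]
ft_force: [-0.8, 0.0, -1.8]
finger_gap: 0.0138
finger_force: 30.0
```

Emit:
{"op": "servo_tool", "data": {"delta_rot": [[0,0,0],[0,0,0],[0,0,0]], "linear": [[0,0,0.03],[0,0,0],[0,0,0]], "hand": [0,0,0]}}

```text
t: 14.45
position: [0.5563, -0.202, 0.3157]
orientation: [-0.0, 0.966, 0.259, -0.0]
ft_force: [0.6, -0.2, -3.1]
finger_gap: 0.014
finger_force: 30.0
```

Emit:
{"op": "servo_tool", "data": {"delta_rot": [[0,0,0],[0,0,0],[0,0,0]], "linear": [[0,0,0.03],[0,0,0],[0,0,0]], "hand": [0,0,0]}}

```text
t: 14.7
position: [0.5563, -0.2021, 0.3151]
orientation: [0.0, 0.966, 0.259, 0.0]
ft_force: [-0.1, 0.5, -1.3]
finger_gap: 0.014
finger_force: 30.0
```

Emit:
{"op": "servo_tool", "data": {"delta_rot": [[0,0,0],[0,0,0],[0,0,0]], "linear": [[0,0,0.02],[0,0,0],[0,0,0]], "hand": [0,0,0]}}

```text
t: 14.95
position: [0.5563, -0.202, 0.3151]
orientation: [0.0, 0.966, 0.259, 0.0]
ft_force: [-2.0, 0.6, 2.8]
finger_gap: 0.0142
finger_force: 30.0
```

Run:
```python
from h import *
for i in range(4):
    s=r.read_state();print(s["t"],s["position"].round(4),s["ft_force"].round(2),s["torque"].round(3)); optics.grab_frame("wrist")
```

```text
14.95 [ 0.5563 -0.202   0.3151] [-1.99  0.64  2.83] [0.108 0.275 0.014]
15.0 [ 0.5563 -0.202   0.3151] [-1.35  0.94  3.63] [0.172 0.342 0.024]
15.05 [ 0.5563 -0.202   0.3151] [-1.69  1.06  3.94] [0.154 0.332 0.026]
15.1 [ 0.5563 -0.202   0.3151] [-1.3   0.69  4.02] [ 0.157  0.366 -0.   ]
```

It is seated at z 0.3151 (expected 0.315) with about 6 N of load. Letting go and retreating.

Emit:
{"op": "servo_tool", "data": {"delta_rot": [[0,0,0],[0,0,0],[0,0,0],[0,0,0],[0,0,0],[0,0,0],[0,0,0],[0,0,0],[0,0,0]], "linear": [[0,0,0],[0,0,0],[0,0,0],[0,0,0],[0,0,0],[0,0,0],[0,0,0],[0,0,0],[0,0,0]], "hand": [0.2,0.3,0.4,0.5,0.6,0.6,0.6,0.6,0.6]}}

```text
t: 15.9
position: [0.5563, -0.2021, 0.3143]
orientation: [-0.0, 0.966, 0.259, -0.0]
ft_force: [0.2, 1.2, 0.5]
finger_gap: 0.0526
finger_force: 0.0
```

Emit:
{"op": "servo_tool", "data": {"delta_rot": [[0,0,0],[0,0,0],[0,0,0],[0,0,0],[0,0,0],[0,0,0],[0,0,0],[0,0,0],[0,0,0],[0,0,0],[0,0,0],[0,0,0]], "linear": [[0,0,-0.2],[0,0,-0.4],[0,0,-0.6],[0,0,-0.6],[0,0,-0.6],[0,0,-0.6],[-0.5,0,-0.4],[-0.8,0,0],[-0.8,0,0],[-0.6,0,0],[-0.3,0,0],[0,0,0]], "hand": [0.6,0.6,0.6,0.6,0.6,0.6,0.6,0.6,0.6,0.6,0.6,0.6]}}

```text
t: 16.9
position: [0.4767, -0.2481, 0.4175]
orientation: [0.001, 0.966, 0.258, 0.0]
ft_force: [-0.2, -0.2, 0.1]
finger_gap: 0.0527
finger_force: 0.0
```

Run:
```python
from h import *
optics.grab_frame("wrist")
c=cal("wrist"); a=optics.grab_frame("wrist"); save(a,"pics/w4.png")
b=optics.grab_frame("scene"); save(cv2.resize(b[170:300,220:360],None,fx=4,fy=4,interpolation=3),"pics/s4.png")
s=r.read_state();print(s["t"],s["position"],s["ft_force"])
x=np.array([.5565,-.2018]);rot=lambda a:np.array([np.cos(a),np.sin(a)])
for a in np.radians([-15,75,165,255]):print(proj("wrist",[*(x+.0778*rot(a)),.126],c).round(1))
print("stud tips, hole px",[proj("wrist",[*(x+.036*rot(np.radians(30+k))),.130],c).round(1) for k in (0,120,240)])
```

```text
17.05 [ 0.47862825 -0.24691215  0.41654137] [-0.52105529  0.70961173 -1.08420813]
[404.2 -18. ]
[239.7 -18.2]
[248.5 146.5]
[395.2 146.6]
stud tips, hole px [array([321.9,  11.8]), array([278.1,  95.2]), array([365.7,  95.3])]
```

View pics/w4.png

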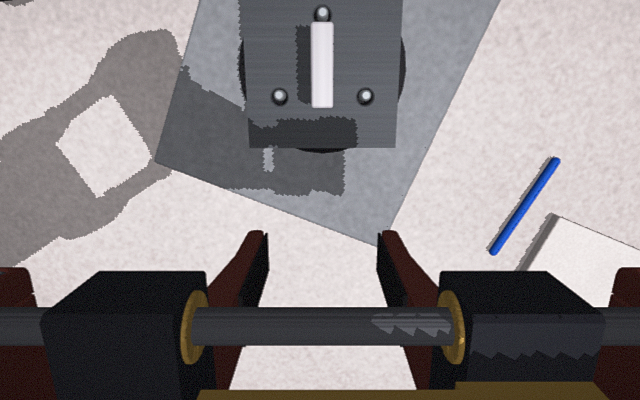

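View pics/s4.png

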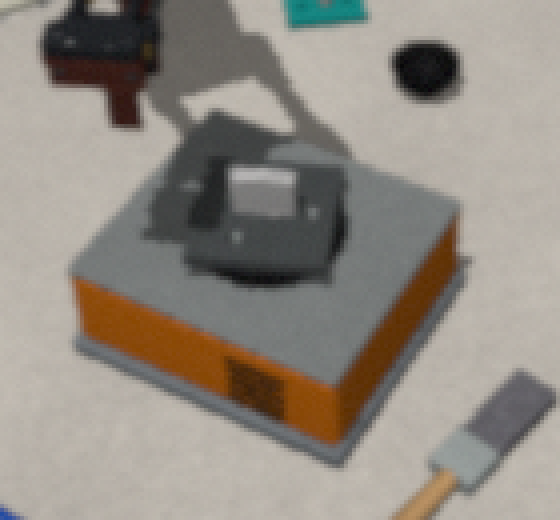

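All three studs stand through the holes at (322,12), (280,97) and (366,97). The near edge of the plate is at row 148, where 146.5 was predicted for flush. The plate lies level and the gripper is clear.

```bash
python3 -c "
from workcell import r
print(r.finish_job())"
```

```text
the job is handed in; nothing more can be done
None
```

The carrier plate is on the three studs and looks flush on the turntable. It is released with the gripper clear, and the job was handed in at about 17 s.

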